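# Unlock the folding stay and close the inspection chamber's lid

## Robot

A 7-joint arm with a two-finger parallel gripper is mounted at the origin on the work surface. World frame = base frame: x ahead of the robot, y to its left, z up, the work surface at z = 0. Lengths are in m, angles in rad, forces in N, time in s.
With the tool pointing down it reaches from about 0.4 to 0.875 m from the base axis. Payload 19.3 kg.
Tool frame: the origin (TCP) lies on the centre line of the jaws, within the pads' length; the fingertips stand 8 mm ahead of it and the grasp point (between the pads) lies 11 mm behind it; z points along the fingers, y is the line along which they close (so a half turn about z gives the same grasp; the last joint's range is limited). The gripper opens to 85 mm and grips with 20 to 120 N. Pads are 22 mm wide; open, the fingers measure 114 mm over their backs; the gripper's body (76 mm by 85 mm) begins 54 mm behind the grasp point. The pads swing forward as they close: fully open they stand 13 mm farther back than shut.
Start: joints at [1.052, 0.521, -0.036, 1.599, 0.021, 1.021, -0.113], TCP at [0.271, -0.563, 0.239] pointing down, gripper open.
Joint ranges: [-2.91, 2.91], [-0.3, 2.13], [-1.5, 1.42], [0.17, 2.43], [-1.26, 4.41], [0.16, 1.93], [-2.52, 2.52]. Speed limits (rad/s): [1.89, 1.89, 2.39, 2.39, 3.01, 3.01, 3.01].

## Interface

Orientations are given as [roll, pitch, yaw] about the fixed x, y, z axes, in that order (R = Rz(yaw) Ry(pitch) Rx(roll)).
In Python, from workcell import status, grab_frame, camera_params, bot, search_frame, silhouettes gives the robot as it stands.
- The arm moves only by the shell command python3 -m creep 'ROWS' [FORCE]. ROWS is JSON, a list of rows, each a list of 5 numbers: the shift along the tool's x, y, z in units of 60 mm (1.0 is 60 mm), then the turn about the tool's z in units of 8 degrees (1.0 is 8 degrees), then the opening, from 0 (shut) to 1 (fully open). In form: [[x, y, z, twist, hand], ...]. A call has 1 to 5 rows; each row is the pose to reach, as a shift and turn from the pose commanded when the call began, along the tool's axes at that moment; what a row does not reach only later rows make up. A row lasts 1/8 s, in which the tool goes at most 62.5 mm and 10.7 degrees, less where a joint would pass 70% of its speed; a pose out of reach is approached as far as the arm can. A call with a gripper value outside its range is refused whole. The fingers move at their own pace and stop on an object; FORCE is the grip in N (left out, the last holds). Time passes only in rows, so rows that repeat a pose let the fingers close. It gives the time, the measured TCP pose, the force, the opening and the grip force at its end, in the units of the state.
- status.observe(): the state, without advancing time (a new reading comes with each control period).
- grab_frame(name): name is "side" or "top"; returns the picture (480x640x3 uint8, blue, green, red); there is no depth.
- camera_params(name): a dict with "K" (3x3 intrinsics, pixels), "rvec" (rotation vector, rad) and "tvec" (3), from world to camera coordinates, as OpenCV has them. Camera axes: x right, y down, z forward; pixel columns grow to the right and rows downward; lengths in m; the calibration is good to about 2 mm. A picture is of the moment at which its call begins. camera_params takes no time and is no camera call.
- bot.job_done(): hands the job in; it is judged then, once.
Trained networks look in the newest picture that a camera, given by its name, has taken for a name from the list of things; names that differ only in an ending like _2 or _b are one class to them, and where a whole thing is asked for, a point or a joint stands for the part that bears it (a point fixed in the world has none). Each returns a list of dicts, best first, with "p" (0 to 1); they miss things now and then, are a little off and sometimes report something else, mostly with a low value. They report only what shows in the picture. A call takes as long as a camera call.
- search_frame(camera, name): "extent" ([left, top, right, bottom] as shares, 0 to 1, of the picture: columns of its width, rows of its height, round what is visible of it).
- silhouettes(camera, name): "mask" (480x640 bool, what is visible of it) and "extent" ([left, top, right, bottom] as shares, 0 to 1, of the picture: columns of its width, rows of its height, round what is visible of it).
The state is a dict: "clock": time; "qpos": joint angles; "qd": joint speeds; "joint_efforts": joint torques, N m; "position": TCP position; "tool_rot": TCP orientation; "force": force on the tool from outside, world axes, zero at the start; "moment": the same for the moment, N m; "grip_width": finger opening in m; "finger_force": force on a finger pad.
Only numpy, scipy, OpenCV 4.12 (cv2) and the standard library are available. Lean on these libraries where they do the work, as an engineer would, in place of code of your own. Each camera call takes 0.05 s, during which the arm holds its last target. There are 200 camera calls.

## Task

The lid of the inspection chamber stands open, propped by the folding stay at its side. Lift the stay's knee up past straight so that it unlocks, let go of it, then lower the lid gently all the way and press it down on its rubber seal with your fingers at about 14 N, steadily for a second, never harder than 25 N. Leave the lid shut, take the hand away, and leave the other things on the bench alone.

Things in the scene. Friction and masses are not known exactly. Their poses are not given: they have to be found in the camera images.
- chamber: The fixed chamber: an open-topped white metal box, 220 mm (its x) by 260 mm (its y), its rim with the seal 120 mm above the bench; origin at the centre of its underside on the bench. Its x axis points from its front wall, which faces the robot, to its rear wall with the lid hinge; its y axis points to the side wall that carries the stay; z up. A black tray of white chips lies inside.
- lid_hinge (a point): The middle of the lid's hinge axis, which runs along the chamber's y axis: 110 mm behind the chamber's centre (its +x), 120 mm above the bench.
- lid (a joint): Lid angle in rad: 0 shut on the seal, 1.13 at the start (65 degrees open, free edge leaning towards the robot). The hinge's friction holds the lid wherever it is left (some 2 to 12 N at lid_push move it), but the locked stay keeps it from closing. The seal is firm and hardly yields under the press.
- lid_push (a point): A point on the lid's outer (upper when shut) face, midway along y, 185 mm from the hinge: a good place to push. The lid is a white plate 222 mm long from the hinge, 264 mm wide, 10 mm thick; its underside lies in the plane through the hinge axis, its outer face 10 mm above that.
- stay_knee (a joint): Bend of the stay's knee in rad: 0 locked (knee sagging 9 mm below straight, on its stop), 0.16 straight, above that unlocked and folding upward; about 0.5 once the bar has gone 30 mm along its circle from the start, 1.78 with the lid shut. Its joints have friction: lifted to 0.4 or more it stays where it is left.
- knee_bar (a point): Middle of the gripping part of the knee's lift bar: a round steel bar, 14 mm in diameter, sticking out sideways from the knee along the chamber's y; 70 mm of it is free, up to a 20 mm end disc. At the start 193 mm to the chamber's +y, 100 mm above the bench. It moves up and towards the robot on a circle of 115 mm radius about stay_foot. Lifting takes some 5 to 10 N.
- stay_foot (a point): The fixed point about which the lower link and its bar turn, in the bar's grip plane: in the chamber's frame 90 mm in front of the centre (-x), 193 mm to +y, 30 mm above the bench (the pivot itself is at the side wall, 145 mm to +y).
- chip_tray: Bystander: loose black divided tray 150 x 110 x 18 mm, origin under its centre.
- wash_bottle: Bystander: loose white bottle, 60 mm in diameter, 150 mm tall, origin under its centre.
- loupe: Bystander: loose dark steel loupe, 54 mm in diameter, 45 mm tall, origin under its centre.

How it is judged:
By the outcome, as a careful person would: the job done as asked, in the order asked, and still so for the second after the job is handed in, with the robot touching nothing.
It also fails if it takes over 64 s, if anything falls off the work surface, if the arm or the gripper's body presses on something with over 40 N, if the wrist force passes 120 N, or if a joint passes its speed limit or range.

## Working session

There is one attempt and no reset: what is moved stays moved. The work goes in short steps, Python scripts to look and compute and a shell command to move; the robot and the scene stay as the last step left them, time stands still between calls to the robot, and variables do not carry over. Pictures are saved under pics/ and viewed, at most 10 in all, crops included, and the job is handed in when it is done.

```bash
ls; mkdir -p pics; python3 - <<'E'
from workcell import status, grab_frame, camera_params, search_frame
import cv2,numpy as np
print(status.observe())
ims=[]
for c in("side","top"):
    im=grab_frame(c); cv2.imwrite(f"pics/{c}0.png",im)
    p=camera_params(c); print(c,p)
    for n in("chamber","lid","knee_bar","stay_knee","lid_push","wash_bottle","loupe","chip_tray"):
        print(n,[(np.round(np.array(d["extent"])*[640,480,640,480]).tolist(),round(d["p"],2)) for d in search_frame(c,n)[:2]])
E
```

```text
pics
{'clock': 0.0, 'qpos': array([ 1.0517685 ,  0.52201344, -0.03631297,  1.60002322,  0.02119844,
        1.02112884, -0.11282315]), 'qd': array([ 0.0006202 , -0.00129414, -0.00057958, -0.00050717,  0.00035984,
       -0.00067115,  0.00014489]), 'joint_efforts': array([-7.67537858e-04, -9.27118492e+01,  1.97892107e+00, -3.69936597e+01,
        1.77793717e-02,  8.18223925e-03,  4.67597886e-05]), 'position': array([ 0.27100045, -0.5628037 ,  0.23872081]), 'tool_rot': array([-3.14040837e+00,  9.26448417e-05,  4.48781712e-01]), 'force': array([-0.61547033,  0.73113471, -0.24396434]), 'moment': array([ 0.09791401, -0.00212285, -0.02503076]), 'finger_force': 0.0, 'grip_width': 0.08536499161854103}
side {'K': array([[614.95811782,   0.        , 319.9319862 ],
       [  0.        , 614.95811782, 230.60981704],
       [  0.        ,   0.        ,   1.        ]]), 'rvec': array([ 2.1158815 , -0.26942533,  0.14619439]), 'tvec': array([-0.51195686,  0.21421623,  1.69041248])}
chamber [([306.0, 187.0, 400.0, 347.0], 0.63)]
lid [([353.0, 183.0, 399.0, 305.0], 0.85)]
knee_bar [([339.0, 235.0, 362
[... 179 characters left out ...]
_tray [([289.0, 196.0, 311.0, 213.0], 0.62)]
top {'K': array([[494.56802852,   0.        , 318.04359082],
       [  0.        , 494.56802852, 241.38170332],
       [  0.        ,   0.        ,   1.        ]]), 'rvec': array([ 2.15483174, -2.19201905,  0.04283574]), 'tvec': array([0.01396109, 0.54546157, 1.57439103])}
chamber []
lid [([329.0, 188.0, 428.0, 228.0], 0.96)]
knee_bar [([299.0, 204.0, 332.0, 250.0], 0.54)]
stay_knee [([301.0, 216.0, 330.0, 224.0], 0.62)]
lid_push [([330.0, 186.0, 430.0, 231.0], 0.96)]
wash_bottle [([466.0, 229.0, 494.0, 248.0], 0.82), ([302.0, 185.0, 430.0, 277.0], 0.28)]
loupe [([470.0, 292.0, 487.0, 308.0], 0.64)]
chip_tray [([160.0, 221.0, 202.0, 275.0], 0.72)]
```

View pics/side0.png

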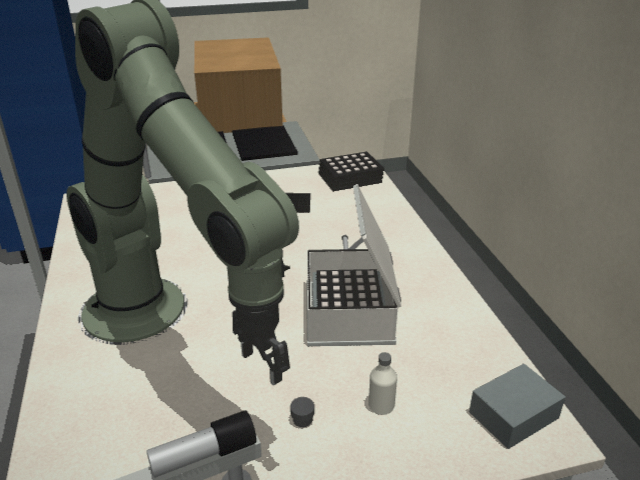

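View pics/top0.png

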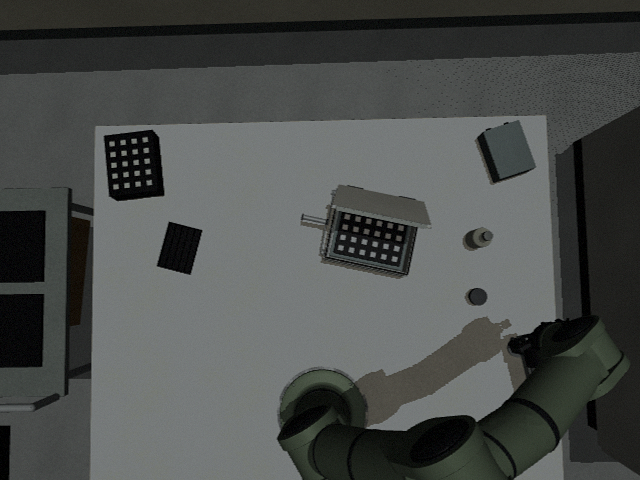

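The side view shows the chamber at about (350,295), with its lid leaning over and the bar at (346,241). The top view shows the chamber at about (370,240), with the bar sticking out left at (312,219). I'll crop both for precise corners.

```bash
python3 - <<'E'
import cv2
a=cv2.imread("pics/top0.png")[175:290,290:440]; cv2.imwrite("pics/top0c.png",cv2.convertScaleAbs(cv2.resize(a,None,fx=5,fy=5,interpolation=cv2.INTER_CUBIC),alpha=1.5))
a=cv2.imread("pics/side0.png")[175:355,290:420]; cv2.imwrite("pics/side0c.png",cv2.resize(a,None,fx=3.3,fy=3.3,interpolation=cv2.INTER_CUBIC))
E
```

```text
(no output)
```

View pics/top0c.png

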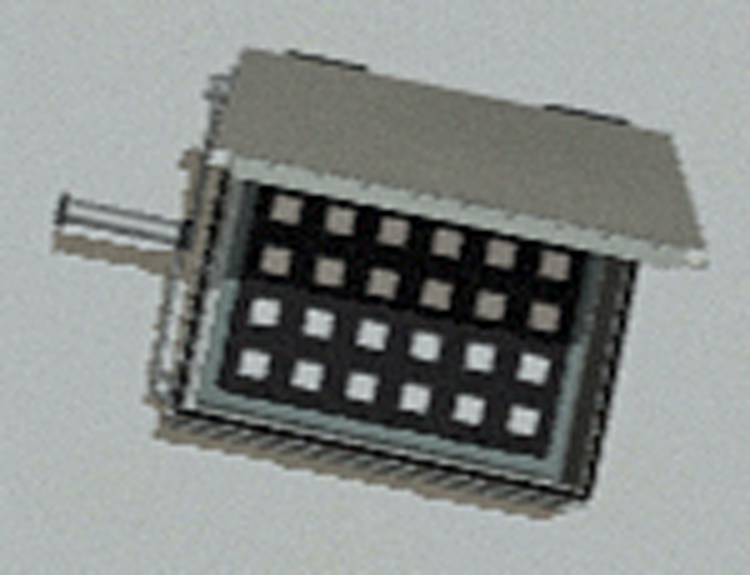

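View pics/side0c.png

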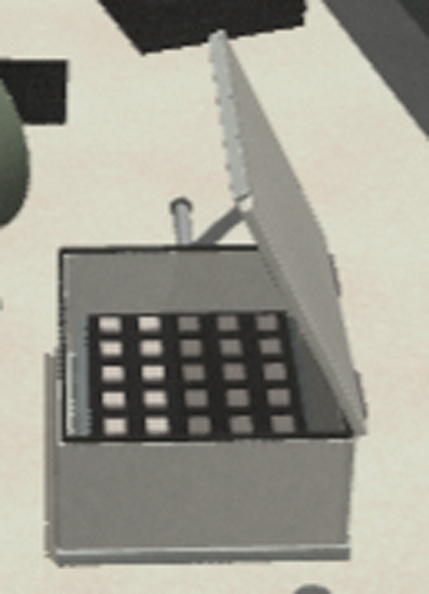

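The top crop shows the front rim corners at (324,257) and (408,274), the lid's free edge from (331,207) to (431,228), and the bar tip at (302,217). The side crop shows rim corners at (308,251), (309,308) and (397,308), and the bar disc at (344.5,237).

```bash
cat > h.py <<'E'
from workcell import status, grab_frame, camera_params, search_frame
import cv2,numpy as np
from scipy.optimize import least_squares
from scipy.spatial.transform import Rotation as R
def proj(c,P):
    p=camera_params(c); return cv2.projectPoints(np.array(P,float),p["rvec"],p["tvec"],p["K"],None)[0][:,0]
def rot(a): return R.from_euler('z',a).as_matrix()
def unc(c): pass
E
python3 - <<'E'
from h import *
a=np.deg2rad(65); fe=np.array([.11-.222*np.cos(a),0,.12+.222*np.sin(a)])
T=[((-.11,.13,.12),(324.4,257)),((-.11,-.13,.12),(407.6,274.4)),(fe+[0,.132,0],(331.4,207.4)),(fe-[0,.132,0],(430.6,228)),((0.0009,.230,.10),(302.4,217.4))]
S=[((-.11,.13,.12),(308.2,250.8)),((-.11,-.13,.12),(309.4,307.7)),((.11,-.13,.12),(396.7,307.7)),(fe-[0,.132,0],(362,235.6)),((0.0009,.230,.10),(344.5,236.8))]
def f(v,full=False):
    r=[]
    for c,L in(("top",T),("side",S)):
        P=np.array([l[0] for l in L])@rot(v[2]).T+[v[0],v[1],0]
        r.append(proj(c,P)-np.array([l[1] for l in L]))
    r=np.vstack(r); return r if full else r.ravel()
s=least_squares(f,[.6,-.1,-.2],loss='soft_l1'); v=s.x
print(v,np.rad2deg(v[2])); print(np.round(f(v,1),1))
M=rot(v[2])
for n,p in dict(bar=(-.09+np.sqrt(.115**2-.07**2),.193,.10),foot=(-.09,.193,.03),hinge=(.11,0,.12),push0=(.11-.185*np.cos(a)+.01*np.sin(a),0,.12+.185*np.sin(a)+.01*np.cos(a)),pushshut=(-.075,0,.13)).items(): print(n,np.round(M@p+[v[0],v[1],0],4))
E
```

```text
[ 0.56780758 -0.16471092 -0.22681453] -12.995515238115281
[[-1.1  0.5]
 [ 0.9  1.2]
 [-0.1  0.1]
 [ 0.2  0.3]
 [-3.3 -1.8]
 [-0.6 -1. ]
 [-0.9  1.4]
 [ 1.8 -0.2]
 [ 1.1  3.8]
 [ 0.4 -0.8]]
bar [0.6124 0.0231 0.1   ]
foot [0.5235 0.0436 0.03  ]
hinge [ 0.675  -0.1894  0.12  ]
push0 [ 0.6076 -0.1739  0.2919]
pushshut [ 0.4947 -0.1478  0.13  ]
```

```bash
cat >> h.py <<'E'
C=np.array([.5678,-.1647,0]); YAW=-.2268
def w(x,y,z): return rot(YAW)@[x,y,z]+C   # chamber -> world
def loc(p): return rot(YAW).T@(np.array(p)-C)
def rows(target,yaw=None):
    s=status.observe(); Rt=R.from_euler('xyz',s["tool_rot"])
    d=Rt.inv().apply(np.array(target)-s["position"])/.06
    tw=0 if yaw is None else -np.rad2deg((yaw-s["tool_rot"][2]+np.pi)%(2*np.pi)-np.pi)/8
    print("->",np.round(target,3),"rows",np.round(d,2),round(tw,2))
E
python3 -c "
from h import *
rows([.44,.03,.239],np.pi/2+YAW)
print(w(-.002,.207,.089))"
```

```text
-> [0.44  0.03  0.239] rows [ 6.82 -7.69  0.  ] -6.41
[0.61239737 0.03744865 0.089     ]
```

```bash
python3 -m creep '[[1.36,-1.54,0,-1.28,1],[2.73,-3.08,0,-2.56,1],[4.1,-4.6,0,-3.8,1],[5.4,-6.2,0,-5.1,1],[6.82,-7.69,0,-6.41,1]]'; python3 -c "
from h import *
rows([.44,.03,.239],np.pi/2+YAW)"
```

```text
clock: 1.52
position: [0.3562, -0.2605, 0.2396]
tool_rot: [3.141, 0.001, 1.35]
force: [2.0, 0.7, -0.8]
grip_width: 0.0855
finger_force: 0.0
-> [0.44  0.03  0.239] rows [5.03 0.3  0.01] 0.04
```

```bash
python3 -m creep '[[1,0.06,0,0,1],[2,0.12,0,0,1],[3,0.2,0,0,1],[4,0.25,0,0,1],[4.8,0.3,0,0,1]]'; python3 -m creep '[[0,0,0,0,1]]'; python3 -c "
from h import *
rows([.6124,.0374,.17],np.pi/2+YAW)"
```

```text
clock: 2.15
position: [0.4387, 0.0165, 0.2396]
tool_rot: [3.141, -0.0, 1.345]
force: [1.6, -1.0, 0.3]
grip_width: 0.085
finger_force: 0.0
clock: 2.28
position: [0.4389, 0.0175, 0.2395]
tool_rot: [3.141, -0.001, 1.349]
force: [0.2, -1.5, 0.2]
grip_width: 0.0851
finger_force: 0.0
-> [0.612 0.037 0.17 ] rows [0.96 2.75 1.16] 0.03
```

Tracking is tight. I'll move above the bar and check with both cameras.

```bash
python3 -m creep '[[0.96,0.6,0,0,1],[0.96,1.4,0.3,0,1],[0.96,2.1,0.7,0,1],[0.96,2.75,1.1,0,1],[0.96,2.75,1.16,0,1]]'; python3 - <<'E'
from h import *
rows([.6124,.0374,.089],np.pi/2+YAW)
a=grab_frame("top"); b=grab_frame("side")
c=np.hstack([cv2.resize(a[170:290,270:390],(400,400)),cv2.resize(b[170:290,280:400],(400,400))])
cv2.imwrite("pics/p1.png",cv2.convertScaleAbs(c,alpha=1.4))
print([(np.array(d["extent"])*[640,480,640,480],d["p"]) for d in search_frame("side","knee_bar")])
print(proj("side",[w(0.001,.193,.1),w(.001,.228,.1),status.observe()["position"]]))
E
```

```text
clock: 2.9
position: [0.6127, 0.0312, 0.1672]
tool_rot: [-3.139, 0.001, 1.341]
force: [0.6, -0.1, 0.1]
grip_width: 0.0854
finger_force: 0.0
-> [0.612 0.037 0.089] rows [ 0.1  -0.03  1.3 ] -0.02
[]
[[345.72544535 242.83783879]
 [345.00425763 236.35404594]
 [344.99420361 220.58280264]]
```

View pics/p1.png

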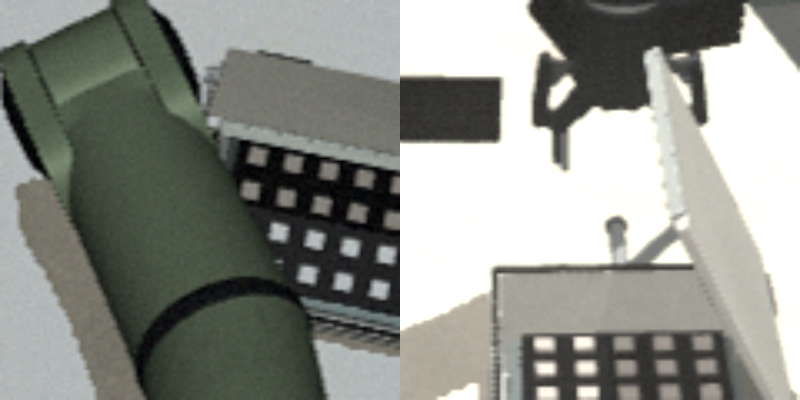

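The side crop shows the bar tip at (616,228), centred between the fingers (about 537 to 705). Descending.

```bash
python3 -m creep '[[0.08,0,0.35,0,1],[0.08,0,0.7,0,1],[0.08,0,1.05,0,1],[0.08,0,1.3,0,1],[0.08,0,1.3,0,1]]' 40; python3 -m creep '[[0,0,0,0,0],[0,0,0,0,0],[0,0,0,0,0],[0,0,0,0,0],[0,0,0,0,0]]' 40; python3 -c "
from h import *
print(loc(status.observe()['position']))"
```

```text
clock: 3.68
position: [0.6124, 0.038, 0.0909]
tool_rot: [-3.14, 0.0, 1.344]
force: [0.3, 0.1, 0.1]
grip_width: 0.0855
finger_force: 0.0
clock: 4.3
position: [0.6138, 0.0374, 0.0922]
tool_rot: [3.14, -0.0, 1.343]
force: [3.7, -3.1, 3.9]
grip_width: 0.0123
finger_force: 41.8
[-0.00059998  0.20728715  0.09216151]
```

```bash
python3 -m creep '[[0,-0.03,-0.04,0,0],[0,-0.065,-0.08,0,0],[0,-0.095,-0.115,0,0],[0,-0.13,-0.153,0,0],[0,-0.165,-0.19,0,0]]'; python3 -m creep '[[0,-0.035,-0.035,0,0],[0,-0.07,-0.067,0,0],[0,-0.11,-0.1,0,0],[0,-0.15,-0.13,0,0],[0,-0.187,-0.162,0,0]]'; python3 -m creep '[[0,-0.04,-0.03,0,0],[0,-0.08,-0.058,0,0],[0,-0.12,-0.09,0,0],[0,-0.12,-0.09,0,0]]';  python3 -c "
from h import *
print(loc(status.observe()['position']))"
```

```text
clock: 4.92
position: [0.6046, 0.0396, 0.1035]
tool_rot: [3.139, -0.0, 1.343]
force: [9.7, -3.5, 1.4]
grip_width: 0.0124
finger_force: 44.1
clock: 5.55
position: [0.5946, 0.0418, 0.1136]
tool_rot: [3.137, -0.001, 1.343]
force: [13.7, -6.4, -2.5]
grip_width: 0.0123
finger_force: 44.2
clock: 6.05
position: [0.5877, 0.0434, 0.1193]
tool_rot: [3.137, -0.001, 1.343]
force: [10.6, -6.8, 5.0]
grip_width: 0.0123
finger_force: 44.8
[-0.02741651  0.2072612   0.11932081]
```

```bash
python3 -m creep '[[0,0,0,0,1],[0,0,0,0,1],[0,0,0,0,1],[0,0,0,0,1],[0,0,0,0,1]]'; python3 -m creep '[[0,0,-0.6,0,1],[0,0,-1.4,0,1],[0.8,0,-2.4,0,1],[1.6,0,-3.4,0,0.5],[2,0,-4.4,0,0]]'; python3 - <<'E'
from h import *
b=grab_frame("side"); cv2.imwrite("pics/s2.png",cv2.resize(b[170:350,280:430],None,fx=3,fy=3))
print([(np.array(d["extent"])*[640,480,640,480],d["p"]) for d in search_frame("side","knee_bar")])
fi=np.deg2rad(np.array([37.5,55,60])); print(proj("side",[w(-.09+.115*np.cos(f),.230,.03+.115*np.sin(f)) for f in fi]))
rows(w(.085,0,.40))
E
```

```text
clock: 6.68
position: [0.5855, 0.0443, 0.1182]
tool_rot: [-3.142, -0.0, 1.344]
force: [-0.0, -0.2, -0.4]
grip_width: 0.0855
finger_force: 0.0
clock: 7.3
position: [0.6091, 0.1496, 0.3571]
tool_rot: [-3.141, -0.0, 1.345]
force: [1.5, -0.4, -0.7]
grip_width: 0.0515
finger_force: 0.0
[(array([333.312, 226.992, 352.128, 250.704]), 0.7)]
[[345.04348711 235.98654683]
 [336.59382225 229.16135026]
 [333.72814254 227.64167369]]
-> [ 0.651 -0.184  0.4  ] rows [-5.31  1.9  -0.66] 0
```

View pics/s2.png

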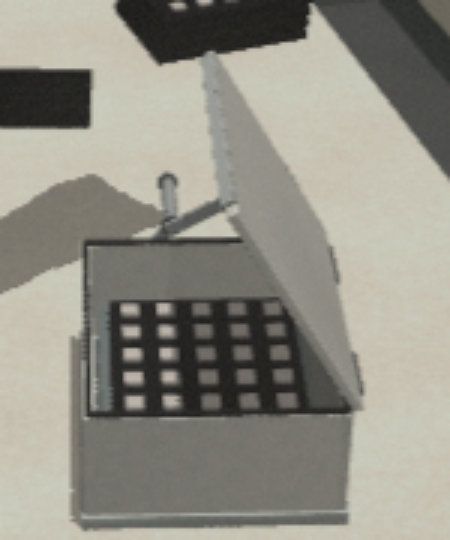

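The bar tip is now at (336,230), which matches a 55° link angle: the stay is unlocked and holding. Now going behind the lid.

```bash
python3 -m creep '[[0,0.9,-0.66,0,0],[-1,1.5,-0.66,0,0],[-2,1.9,-0.66,0,0],[-3,1.9,-0.66,0,0],[-4,1.9,-0.66,0,0]]';python3 -m creep '[[-0.65,0,0,0,0],[-1.3,0,0,0,0],[-1.3,0,0,0,0]]'; python3 - <<'E'
from h import *
rows(w(.085,0,.30))
b=grab_frame("side"); d=search_frame("side","lid"); print([(np.array(x["extent"])*[640,480,640,480],x["p"]) for x in d])
for t in (65,62,58,54):
    a=np.deg2rad(t); P=[w(.11-.222*np.cos(a),s*.132,.12+.222*np.sin(a)) for s in(1,-1)]; print(t,proj("side",P))
E
```

```text
clock: 8.02
position: [0.6673, -0.1081, 0.3946]
tool_rot: [-3.141, -0.0, 1.344]
force: [1.2, -0.2, 0.5]
grip_width: 0.0001
finger_force: 0.0
clock: 8.4
position: [0.6492, -0.1858, 0.3949]
tool_rot: [-3.141, 0.001, 1.339]
force: [0.2, 0.6, -0.2]
grip_width: 0.0
finger_force: 0.0
-> [ 0.651 -0.184  0.3  ] rows [0.04 0.02 1.58] 0
[(array([347.008, 187.296, 399.488, 303.888]), 0.74)]
65 [[354.58520153 184.96541929]
 [363.09748553 239.39530332]]
62 [[350.58582821 186.76770765]
 [358.44112586 241.38764566]]
58 [[345.43663023 189.43857003]
 [352.44672728 244.33600422]]
54 [[340.52279371 192.39923664]
 [346.72765553 247.59929452]]
```

```bash
python3 -m creep '[[0,0,0.5,0,0],[0,0,1,0,0],[0,0,1.5,0,0],[0,0,1.5,0,0]]'; python3 - <<'E'
from h import *
p=loc(status.observe()["position"]); print(p, status.observe()["force"])
for t in range(64,-1,-4):
    a=np.deg2rad(t); r=.195; x=.11-r*np.cos(a)+.01*np.sin(a)+.0145; z=.128+r*np.sin(a)+.01*np.cos(a)
    print(t,round(x,4),round(z,4),"y,z units from here",round((x-p[0])/.06,2),round(-(z-p[2])/.06,2))
E
```

```text
clock: 9.0
position: [0.6496, -0.1807, 0.3034]
tool_rot: [-3.138, -0.0, 1.346]
force: [-0.3, -0.2, 0.0]
grip_width: 0.0
finger_force: 0.0
[0.08333476 0.00285177 0.30337673] [-0.2573459  -0.23199345  0.00046188]
64 0.048 0.3076 y,z units from here -0.59 -0.07
60 0.0357 0.3019 y,z units from here -0.79 0.03
56 0.0237 0.2953 y,z units from here -0.99 0.14
52 0.0123 0.2878 y,z units from here -1.18 0.26
48 0.0015 0.2796 y,z units from here -1.36 0.4
44 -0.0088 0.2707 y,z units from here -1.54 0.55
40 -0.0185 0.261 y,z units from here -1.7 0.71
36 -0.0274 0.2507 y,z units from here -1.85 0.88
32 -0.0356 0.2398 y,z units from here -1.98 1.06
28 -0.043 0.2284 y,z units from here -2.11 1.25
24 -0.0496 0.2164 y,z units from here -2.22 1.45
20 -0.0553 0.2041 y,z units from here -2.31 1.65
16 -0.0602 0.1914 y,z units from here -2.39 1.87
12 -0.0642 0.1783 y,z units from here -2.46 2.08
8 -0.0672 0.165 y,z units from here -2.51 2.31
4 -0.0693 0.1516 y,z units from here -2.54 2.53
0 -0.0705 0.138 y,z units from here -2.56 2.76
```

```bash
python3 -m creep '[[0,-0.2,0,0,0],[0,-0.4,0,0,0],[0,-0.55,0,0,0],[0,-0.69,0,0,0],[0,-0.79,0.03,0,0]]'; python3 -m creep '[[0,-0.1,0.05,0,0],[0,-0.2,0.11,0,0],[0,-0.3,0.17,0,0],[0,-0.39,0.23,0,0],[0,-0.48,0.3,0,0]]'; python3 -c "
from h import *
print(loc(status.observe()['position']))"
```

```text
clock: 9.62
position: [0.6035, -0.1714, 0.3036]
tool_rot: [3.141, 0.0, 1.344]
force: [0.6, 0.1, -0.2]
grip_width: -0.0
finger_force: 0.0
clock: 10.25
position: [0.5765, -0.165, 0.286]
tool_rot: [3.139, -0.0, 1.344]
force: [2.3, -0.9, 9.0]
grip_width: 0.0002
finger_force: 3.8
[0.0085635  0.00162849 0.28602939]
```

```bash
python3 -m creep '[[0,-0.09,0.07,0,0],[0,-0.18,0.145,0,0],[0,-0.27,0.22,0,0],[0,-0.35,0.3,0,0],[0,-0.43,0.38,0,0]]'; python3 -m creep '[[0,-0.08,0.085,0,0],[0,-0.15,0.17,0,0],[0,-0.22,0.26,0,0],[0,-0.28,0.35,0,0],[0,-0.35,0.44,0,0]]'; python3 -c "
from h import *
print(loc(status.observe()['position']))"
```

```text
clock: 10.88
position: [0.551, -0.1591, 0.2629]
tool_rot: [3.14, -0.0, 1.344]
force: [0.8, -0.1, 8.2]
grip_width: -0.0002
finger_force: 3.1
clock: 11.5
position: [0.5304, -0.1543, 0.2362]
tool_rot: [3.141, -0.0, 1.344]
force: [1.6, -0.5, 5.5]
grip_width: 0.0004
finger_force: 2.5
[-0.03874293  0.00168914  0.23620583]
```

```bash
python3 -m creep '[[0,-0.06,0.1,0,0],[0,-0.115,0.2,0,0],[0,-0.17,0.3,0,0],[0,-0.215,0.4,0,0],[0,-0.26,0.5,0,0]]'; python3 -m creep '[[0,-0.04,0.11,0,0],[0,-0.08,0.22,0,0],[0,-0.115,0.33,0,0],[0,-0.15,0.43,0,0],[0,-0.175,0.54,0,0]]'; python3 -c "
from h import *
print(loc(status.observe()['position']))"
```

```text
clock: 12.12
position: [0.5149, -0.1508, 0.206]
tool_rot: [3.141, -0.0, 1.344]
force: [-1.5, 0.8, 4.2]
grip_width: 0.0001
finger_force: 2.2
clock: 12.75
position: [0.5047, -0.1485, 0.1733]
tool_rot: [-3.141, -0.0, 1.344]
force: [-2.2, 1.6, 4.2]
grip_width: 0.0003
finger_force: 1.9
[-0.06513859  0.0016445   0.17333909]
```

```bash
python3 -m creep '[[0,-0.02,0.08,0,0],[0,-0.04,0.16,0,0],[0,-0.05,0.24,0,0],[0,-0.06,0.32,0,0],[0,-0.07,0.38,0,0]]'; python3 -m creep '[[0,0,0.03,0,0],[0,0,0.06,0,0],[0,0,0.09,0,0]]'
```

```text
clock: 13.38
position: [0.5007, -0.1476, 0.1506]
tool_rot: [-3.141, -0.0, 1.344]
force: [-2.0, -0.0, 3.5]
grip_width: -0.0002
finger_force: 1.7
clock: 13.75
position: [0.5008, -0.1476, 0.1455]
tool_rot: [-3.142, 0.0, 1.344]
force: [-1.5, 0.8, 2.5]
grip_width: -0.0001
finger_force: 1.6
```

```bash
python3 -m creep '[[0,0,0.02,0,0],[0,0,0.04,0,0],[0,0,0.06,0,0]]'; for i in 1 2; do python3 -m creep '[[0,0,0.01,0,0]]' | grep -E "posi|force:"; done
```

```text
clock: 14.12
position: [0.5008, -0.1476, 0.1419]
tool_rot: [-3.142, -0.0, 1.344]
force: [-2.3, 0.4, 3.1]
grip_width: -0.0001
finger_force: 1.6
position: [0.5007, -0.1476, 0.1412]
force: [-2.8, -0.2, 2.8]
finger_force: 1.6
position: [0.5008, -0.1476, 0.1407]
force: [-2.9, 0.2, 3.1]
finger_force: 1.6
```

```bash
for i in 1 2 3 4; do python3 -m creep '[[0,0,0.008,0,0]]' | grep -E "posi|force:"; done
```

```text
position: [0.5008, -0.1476, 0.1402]
force: [-2.4, 0.4, 3.6]
finger_force: 1.6
position: [0.5008, -0.1476, 0.1398]
force: [-3.2, 0.4, 3.4]
finger_force: 1.6
position: [0.5008, -0.1476, 0.1392]
force: [-2.7, 0.7, 2.9]
finger_force: 1.6
position: [0.5008, -0.1476, 0.1388]
force: [-3.3, 0.7, 3.3]
finger_force: 1.6
```

```bash
for i in 1 2 3; do python3 -m creep '[[0,0,0.008,0,0]]' | grep -E "posi|force:"; done
```

```text
position: [0.5008, -0.1476, 0.1383]
force: [-1.9, 0.6, 3.3]
finger_force: 1.6
position: [0.5008, -0.1476, 0.138]
force: [-5.4, 1.0, 14.2]
finger_force: 7.4
position: [0.5009, -0.1476, 0.1379]
force: [-9.5, 1.0, 24.8]
finger_force: 12.0
```

```bash
python3 -m creep '[[0,0,-0.008,0,0]]' | grep -E "posi|force:"
```

```text
position: [0.5009, -0.1476, 0.1381]
force: [-0.9, -0.4, 0.8]
finger_force: 0.6
```

```bash
python3 -m creep '[[0,0,0,0,0]]' | grep -E "posi|force:";for i in 1 2; do python3 -m creep '[[0,0,0.002,0,0]]' | grep -E "posi|force:"; done
```

```text
position: [0.5009, -0.1476, 0.1381]
force: [-2.9, 1.1, 8.4]
finger_force: 4.1
position: [0.5009, -0.1476, 0.138]
force: [-4.9, 0.3, 12.1]
finger_force: 6.2
position: [0.5009, -0.1476, 0.138]
force: [-5.6, 1.6, 13.9]
finger_force: 7.4
```

```bash
python3 -m creep '[[0,0,0,0,0],[0,0,0,0,0]]' | grep -E "force:"; python3 -m creep '[[0,0,0,0,0],[0,0,0,0,0],[0,0,0,0,0]]' | grep -E "force:"
```

```text
force: [-5.3, 1.0, 13.3]
finger_force: 6.6
force: [-5.1, 0.9, 13.1]
finger_force: 6.6
```

```bash
for i in 1 2; do python3 -m creep '[[0,0,0,0,0],[0,0,0,0,0],[0,0,0,0,0],[0,0,0,0,0],[0,0,0,0,0]]' | grep -E "force:";done; python3 -m creep '[[0,0,-0.05,0,0],[0,0,-0.3,0,0],[0,0,-1,0,0],[0,0,-2,0,0],[0,0,-3,0,0]]'; python3 - <<'E'
from h import *
b=grab_frame("side"); cv2.imwrite("pics/s3.png",cv2.resize(b[150:430,250:450],None,fx=2,fy=2))
E
```

```text
force: [-3.9, 1.3, 13.5]
finger_force: 6.6
force: [-5.0, 0.8, 12.2]
finger_force: 6.6
clock: 18.25
position: [0.5006, -0.1473, 0.3205]
tool_rot: [3.141, -0.0, 1.344]
force: [0.2, -0.3, -0.4]
grip_width: -0.0001
finger_force: 0.0
```

View pics/s3.png

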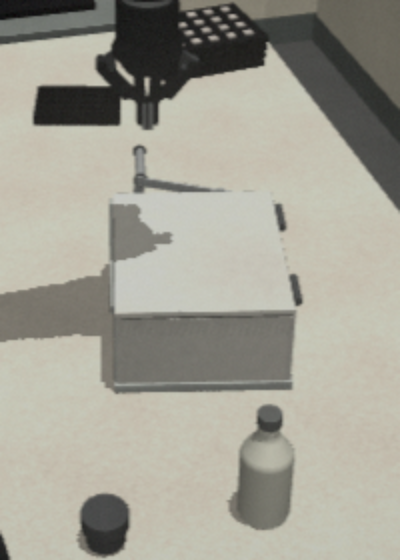

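The crop shows the lid flat on the chamber (110–295, 190–315), the stay folded at (140,165), and the bottle and loupe standing. The hand is clear, so I'm handing in.

```bash
python3 -m creep '[[0,0,0,0,0],[0,0,0,0,0]]' | head -2; python3 -c "
from workcell import bot; print(bot.job_done())"
```

```text
clock: 18.55
position: [0.5004, -0.1475, 0.3173]
the job is handed in; nothing more can be done
None
```

The stay is unlocked and released, the lid is shut and was pressed on its seal at 12–14 N for about 2 s, and the hand is clear. While I was finding that force, one 1/8 s reading reached 24.8 N vertical (about 26.6 N with the sideways force), right at your 25 N limit, so that limit may have been exceeded.

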